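# Clip the loose tools back into the bench tool rack

## Robot

A 7-joint arm with a two-finger parallel gripper is mounted at the origin on a cart in front of the work surface, level with it; the furniture and walls round the work are solid. World frame = base frame: x ahead of the robot, y to its left, z up, the work surface at z = 0. Lengths are in m, angles in rad, forces in N, time in s.
With the tool pointing down it reaches from about 0.425 to 0.95 m from the base axis. Payload 4.7 kg.
Tool frame: the origin (TCP) lies at the very end of the fingers, on their centre line; the grasp point (between the pads) lies 19 mm behind it; z points along the fingers, y is the line along which they close (so a half turn about z gives the same grasp; the last joint's range is limited). The gripper opens to 87 mm and grips with 3 to 60 N. Pads are 19 mm wide; open, the fingers measure 117 mm over their backs; the gripper's body (75 mm by 190 mm) begins 51 mm behind the grasp point.
Start: joints at [1.104, 0.469, -0.049, 1.532, 0.024, 1.141, -0.082], TCP at [0.286, -0.611, 0.223] pointing down, gripper open.
Joint ranges: [-2.59, 2.59], [-0.33, 1.99], [-1.39, 1.29], [0.1, 2.45], [-1.04, 4.18], [0.21, 1.99], [-2.66, 2.66]. Speed limits (rad/s): [2.57, 2.57, 3.14, 3.14, 3.14, 3.14, 3.14].

## Interface

Orientations are given as a rotation vector (axis times angle).
In Python, from cell import telemetry, grab_frame, hand_in, search_frame, outline_of gives the robot as it stands.
- The arm moves only by the tool move_arm, never from a script. Its argument "targets" is a list of rows, each a list of 4 numbers: the shift along the tool's x, y, z in mm, then the turn about the tool's z in rad. In form: [[x, y, z, twist], ...]. A call has 1 to 12 rows; each row is the pose to reach, as a shift and turn from the pose commanded when the call began, along the tool's axes at that moment; what a row does not reach only later rows make up. A row lasts 1/10 s, in which the tool goes at most 50 mm and 8.59 degrees, less where a joint would pass 70% of its speed; a pose out of reach is approached as far as the arm can. A call with a gripper value outside its range is refused whole. "gripper" is the opening, from 0 (shut) to 1 (fully open), set as the call begins (left out, the last holds). The fingers move at their own pace and stop on an object; "grip_force" is the grip in N (left out, the last holds). Time passes only in rows, so rows that repeat a pose let the fingers close. It gives the time, the measured TCP pose, the force, the opening and the grip force at its end, in the units of the state.
- telemetry.observe(): the state, without advancing time (a new reading comes with each control period).
- grab_frame(name): name is "scene" or "top"; returns a dict with "image" (384x512x3 uint8, blue, green, red), "fx", "fy", "cx", "cy" (pixels), "cam_to_world" (4x4, takes a point from camera to world coordinates). Camera axes: x right, y up, looking along -z (the intrinsics and any distortion apply to the point x, -y, -z); pixel columns grow to the right and rows downward; lengths in m; the calibration is good to about 2 mm. A picture is of the moment at which its call begins. There is no depth.
- hand_in(): hands the job in; it is judged then, once.
Trained networks look in a picture, given as the dict that the camera call returned (one of the last four; its "shot" number tells which), for a name from the list of things; names that differ only in an ending like _2 or _b are one class to them, and where a whole thing is asked for, a point or a joint stands for the part that bears it (a point fixed in the world has none). Each returns a list of dicts, best first, with "conf" (0 to 1); they miss things now and then, are a little off and sometimes report something else, mostly with a low value. They report only what shows in the picture. A call takes as long as a camera call.
- search_frame(picture, thing): "point" ([column, row] as shares, 0 to 1, of the picture: columns of its width, rows of its height, amid what is visible of it).
- outline_of(picture, thing): "mask" (384x512 bool, what is visible of it) and "point" ([column, row] as shares, 0 to 1, of the picture: columns of its width, rows of its height, amid what is visible of it).
The state is a dict: "time_s": time; "joints": joint angles; "joint_vel": joint speeds; "joint_efforts": joint torques, N m; "position": TCP position; "eef_rot": TCP orientation; "force": force on the tool from outside, world axes, zero at the start; "moment": the same for the moment, N m; "grip_width": finger opening in m; "gripper_force": force on a finger pad.
Only numpy, scipy, OpenCV 4.12 (cv2) and the standard library are available. Lean on these libraries where they do the work, as an engineer would, in place of code of your own. Each camera call takes 0.05 s, during which the arm holds its last target. There are 200 camera calls.

## Task

Put the red screwdriver, the wood chisel and the black flashlight away in the sloping tool rack: lay each in its own place, handle (the flashlight's tail) toward you and front end in the rest behind, and press it square to the slope until the spring clip snaps shut over it and it sits fully home. Leave the other things on the bench where they are, and let go of everything at the end.

Things in the scene. Friction and masses are not known exactly. Their poses are not given: they have to be found in the camera images.
- driver: Red screwdriver, 218 mm long, 0.09 kg. Hexagonal handle y = 2 to 103 mm, 28 mm wide across its corners (x, sideways as it lies), 25 mm high; steel shank 6 mm thick, y = 2 to -109. Grip across x at y = 30 (axis 13 mm up); centre of mass y = 45. Origin under mid-length at bench height; +y to the rear end, z up as it lies.
- chisel: Wood chisel, 255 mm long, 0.19 kg. Brown six-sided handle y = 7 to 128 mm, 21 to 29 mm wide (x), 18 to 25 mm high; flat steel blade 20 mm wide (x), 4 mm thick, y = -18 to -128. Grip across x at y = 45 (26 mm wide, axis 12 mm up); centre of mass y = 48. Origin under mid-length at bench height; +y to the rear end, z up as it lies.
- flashlight: Black flashlight, 166 mm long, 0.2 kg: round tube 33 mm in diameter, y = -34 to 82 mm (tail), head up to 46 mm, y = -32 to -82. Grip across x at y = 5 (axis 20 mm up); centre of mass y = -8. It can roll. Origin under mid-length at bench height; +y to the rear end, z up as it lies.
- driver_rear (a point): Point on the screwdriver's axis in its handle (body y = 78, z = 16 mm), the part that the clip grips; axes as the body's.
- driver_front (a point): Point on the screwdriver's axis toward its front (body y = -52, z = 8 mm), 130 mm from the rear point; this part lies in the rest. The true axis joins these two points (body y is tipped .06 rad to it).
- chisel_rear (a point): Point on the chisel's axis in its handle (body y = 95, z = 14 mm), the part that the clip grips; axes as the body's.
- chisel_front (a point): Point on the chisel's axis toward its front (body y = -35, z = 7 mm), 130 mm from the rear point; this part lies in the rest. The true axis joins these two points (body y is tipped .052 rad to it).
- flashlight_rear (a point): Point on the flashlight's axis in its tail (body y = 68, z = 17 mm), the part that the clip grips; axes as the body's.
- flashlight_front (a point): Point on the flashlight's axis toward its front (body y = -62, z = 23 mm), 130 mm from the rear point; this part lies in the rest. The true axis joins these two points (body y is tipped -.046 rad to it).
- rack: Fixed rack, 270 mm wide (y), 200 deep; origin on the bench under its middle, x rearward, z up. Slope rises rearward at 30 degrees. Four stations at y = -96, -32, 32, 96 mm, in any order: spring clip on the front rail, plastic rest on the rear rail; between the rails it is open, so fingers gripping there may reach 30 mm below the tool's axis. To let go, open about 10 mm a side only.
- driver_clip_home (a point): Screwdriver's clip, 82 mm above the bench: driver_rear is here when home, body x along y. Two sprung steel leaves, 15 mm wide along x, slippery, lips 19 mm apart, flared mouth to 37 mm; each lip yields 1.4 N per mm. Pressed by a grip between clip and rest it snaps at 5 to 15 N. x: up the slope, toward the tool's front; y: left; z: square out of the slope.
- driver_clip_rest (a point): Screwdriver's rest, 130 mm up the slope from its clip: black slot 11 mm wide for the shank. driver_front is here when home; floor 3 mm below, chamfered walls to 8 mm above. x: up the slope, toward the tool's front; y: left; z: square out of the slope.
- chisel_clip_home (a point): Chisel's clip, 82 mm above the bench, like the screwdriver's: chisel_rear is here when home, body x along y. x: up the slope, toward the tool's front; y: left; z: square out of the slope.
- chisel_clip_rest (a point): Chisel's rest, 130 mm up the slope: black slot 25 mm wide (the wide one) for the flat blade. chisel_front is here when home; floor 2 mm below, walls to 8 mm above. x: up the slope, toward the tool's front; y: left; z: square out of the slope.
- flash_clip_home (a point): Flashlight's clip, the largest (lips 22 mm apart), 82 mm above the bench: flashlight_rear is here when home; otherwise like the screwdriver's. x: up the slope, toward the tool's front; y: left; z: square out of the slope.
- flash_clip_rest (a point): Flashlight's rest, 130 mm up the slope: rounded black cradle of 21 mm radius for the head. flashlight_front is here when home. x: up the slope, toward the tool's front; y: left; z: square out of the slope.
- yellow_clip: The fourth station, in which a yellow screwdriver (27 mm handle) is parked and stays (fixed). Origin on the bench under the middle of the station, axes as the rack's.
- lube_can: Blue spray can with red cap, upright, 53 mm diameter, 166 mm high; loose bystander, origin under its middle. Leave it (30 mm shift at most).
- glue_bottle: Yellow glue bottle with orange tip, upright, 45 x 60 mm, 185 mm high; loose bystander, origin under its middle. Leave it (30 mm shift at most).
- yellow_tape: Roll of yellow tape lying flat, 61 mm diameter, 16 mm high; loose bystander, origin under its middle. Leave it (30 mm shift at most).
- pencil: Yellow pencil, 171 mm long (y), 7 mm thick; loose bystander, origin under its middle. Leave it (30 mm shift at most).
- offcut: Flat brown wooden offcut, 60 x 90 x 19 mm; loose bystander, origin under its middle. Leave it (30 mm shift at most).
- black_tape: Roll of black tape lying flat, 65 mm diameter, 19 mm high; loose bystander, origin under its middle. Leave it (30 mm shift at most).
- tape_measure: Green tape measure, 36 x 80 x 71 mm; loose bystander, origin under its middle. Leave it (30 mm shift at most).

How it is judged:
By the outcome, as a careful person would: the job done as asked, in the order asked, and still so for the second after the job is handed in, with the robot touching nothing.
It also fails if it takes over 67 s, if anything falls off the work surface, if the arm or the gripper's body presses on something with over 40 N, if the wrist force passes 120 N, or if a joint passes its speed limit or range.

## Working session

There is one attempt and no reset: what is moved stays moved. The work goes in short steps, Python scripts to look and compute and a tool call to move; the robot and the scene stay as the last step left them, time stands still between calls to the robot, and variables do not carry over. Pictures are saved under pics/ and viewed, at most 10 in all, crops included, and the job is handed in when it is done.

Besides the shell and the picture viewer there is one more tool, called after ">>>" by a JSON object that holds its "fn" and its "kwargs". move_arm: Moves the arm, as the interface text tells. Its arguments: {"type":"object","properties":{"targets":{"type":"array"},"gripper":{"type":"number"},"grip_force":{"type":"number"}},"required":["targets"]}

```bash
ls; mkdir -p pics
python3 - <<'E'
from cell import *
import cv2,numpy as np
print({k:np.round(v,3).tolist() for k,v in telemetry.observe().items()})
for n in ["scene","top"]:
    f=grab_frame(n); cv2.imwrite(f"pics/{n}0.png",f["image"]); print(n,f["fx"],f["fy"],f["cx"],f["cy"],np.round(f["cam_to_world"],4).tolist(),[k for k in f])
    for t in ["driver","chisel","flashlight","rack","yellow_clip","lube_can","glue_bottle","yellow_tape","pencil","offcut","black_tape","tape_measure","driver_clip_home","chisel_clip_home","flash_clip_home","driver_clip_rest","chisel_clip_rest","flash_clip_rest","driver_rear","driver_front","chisel_rear","chisel_front","flashlight_rear","flashlight_front"]:
        r=search_frame(f,t); print(t,[(round(d["point"][0]*512,1),round(d["point"][1]*384,1),round(d["conf"],2)) for d in r[:3]])
E
```

```text
pics
{'time_s': 0.0, 'joints': [1.104, 0.469, -0.049, 1.534, 0.024, 1.141, -0.082], 'joint_vel': [0.0, -0.001, 0.0, 0.001, -0.0, -0.001, -0.0], 'joint_efforts': [0.0, -50.798, -0.081, -23.615, -0.061, 0.038, 0.0], 'position': [0.286, -0.611, 0.221], 'eef_rot': [-3.065, -0.682, 0.001], 'force': [-0.246, 0.058, 0.103], 'moment': [0.037, -0.017, -0.08], 'gripper_force': 0.0, 'grip_width': 0.087}
scene 388.50828197746574 388.50828197746574 252.0492568633888 189.67662329354502 [[-0.5132, 0.3236, -0.795, -0.5468], [-0.8579, -0.2203, 0.4641, 0.6533], [-0.0249, 0.9202, 0.3907, 0.6736], [0.0, 0.0, 0.0, 1.0]] ['image', 'fx', 'fy', 'cx', 'cy', 'cam_to_world', 'shot']
driver [(154.8, 266.2, 0.8)]
chisel [(338.6, 214.3, 0.77), (296.3, 232.4, 0.26)]
flashlight [(196.8, 240.7, 0.87), (184.1, 198.2, 0.41)]
rack [(239.3, 207.1, 0.6)]
yellow_clip [(233.2, 202.6, 0.73), (291.1, 175.8, 0.43)]
lube_can [(187.0, 199.3, 0.59)]
glue_bottle [(291.8, 174.6, 0.9), (184.9, 195.8, 0.27)]
yellow_tape [(249.8, 246.7, 0.77)]
pencil []
offcut []
black_tape [(323.8, 222.1, 0.59)]
tape_measure [(110.2, 246.2, 0.77)]
d
[... 989 characters left out ...]
52.8, 0.56)]
glue_bottle [(325.7, 159.0, 0.62), (331.0, 226.9, 0.38)]
yellow_tape [(142.7, 224.7, 0.48), (211.2, 248.3, 0.45), (259.1, 248.0, 0.36)]
pencil [(251.5, 248.7, 0.58)]
offcut [(386.9, 234.6, 0.58)]
black_tape [(304.9, 248.0, 0.55)]
tape_measure [(117.6, 189.5, 0.63)]
driver_clip_home []
chisel_clip_home []
flash_clip_home [(202.3, 149.3, 0.53)]
driver_clip_rest [(331.4, 227.0, 0.64)]
chisel_clip_rest []
flash_clip_rest []
driver_rear [(140.8, 225.3, 0.61)]
driver_front [(139.9, 231.3, 0.73)]
chisel_rear [(329.2, 228.1, 0.55), (215.3, 246.8, 0.4)]
chisel_front [(332.3, 226.4, 0.76), (387.2, 235.4, 0.69)]
flashlight_rear [(183.2, 222.5, 0.76)]
flashlight_front [(184.6, 225.8, 0.69)]
```

Run:
```python
import cv2
a=cv2.imread("pics/top0.png")[120:290,90:430]; cv2.imwrite("pics/top0c.png",cv2.resize(a,(800,400),interpolation=cv2.INTER_CUBIC))
b=cv2.imread("pics/scene0.png")[150:300,80:390]; cv2.imwrite("pics/scene0c.png",cv2.resize(b,(800,387),interpolation=cv2.INTER_CUBIC))
```

```text
(no output)
```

View pics/top0c.png

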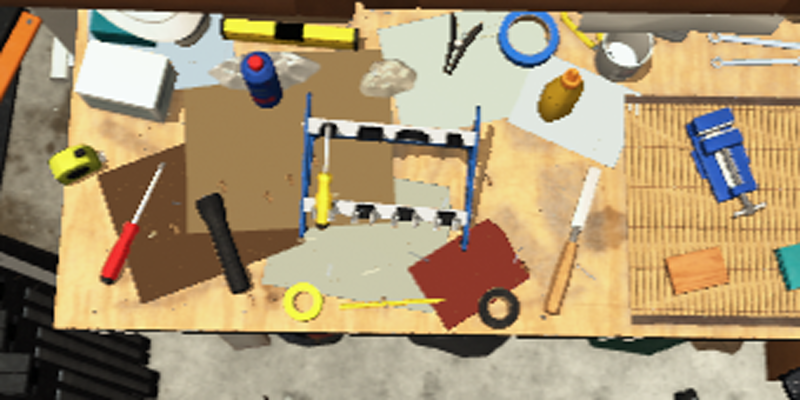

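View pics/scene0c.png

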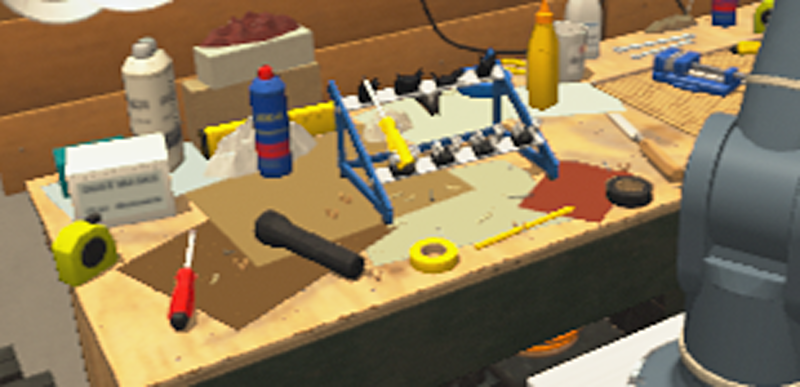

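Run:
```python
import cv2,numpy as np
a=cv2.imread("pics/top0.png")[155:230,210:305]; a=cv2.resize(a,(760,600),interpolation=cv2.INTER_CUBIC);cv2.imwrite("pics/rt.png",a)
b=cv2.imread("pics/scene0.png")[165:240,200:300]; cv2.imwrite("pics/rs.png",cv2.resize(b,(800,600),interpolation=cv2.INTER_CUBIC))
```

```text
(no output)
```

View pics/rt.png

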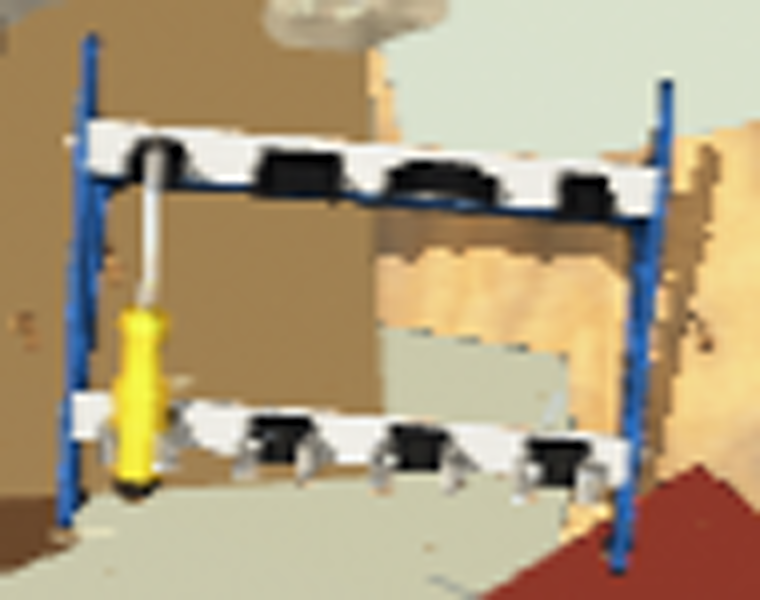

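View pics/rs.png

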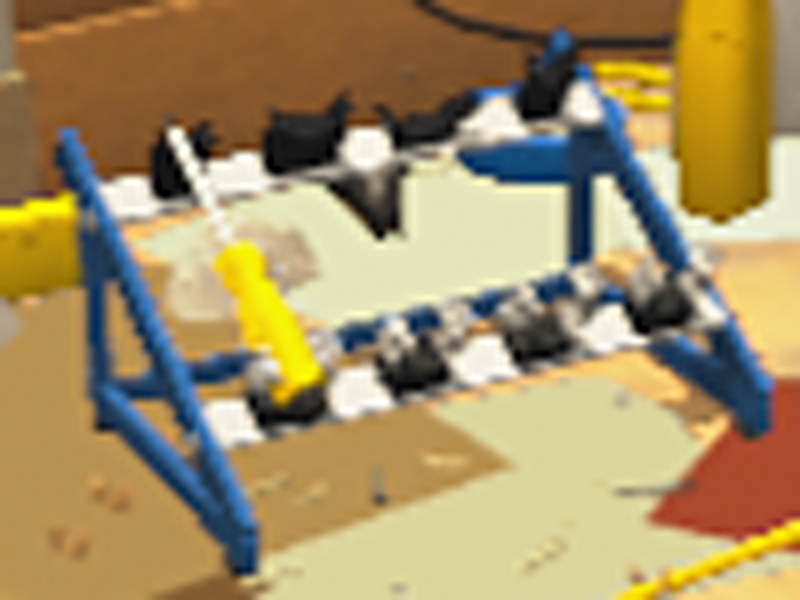

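```bash
cat > h.py <<'E'
import numpy as np, cv2
from scipy.optimize import minimize
from scipy.spatial.transform import Rotation as Ro
from cell import *
def proj(f,P):
    T=np.linalg.inv(np.array(f["cam_to_world"])); p=np.atleast_2d(P)@T[:3,:3].T+T[:3,3]
    return np.c_[f["cx"]+f["fx"]*p[:,0]/-p[:,2], f["cy"]-f["fy"]*p[:,1]/-p[:,2]]
def ray(f,uv):
    T=np.array(f["cam_to_world"]); d=T[:3,:3]@[(uv[0]-f["cx"])/f["fx"],-(uv[1]-f["cy"])/f["fy"],-1]
    return T[:3,3],d/np.linalg.norm(d)
def tri(fs,uvs):
    A=0;b=0;L=[]
    for f,uv in zip(fs,uvs):
        o,d=ray(f,uv);M=np.eye(3)-np.outer(d,d);A=A+M;b=b+M@o;L.append((o,M))
    p=np.linalg.solve(A,b); return p,[np.linalg.norm(M@(p-o)) for o,M in L]
def atz(f,uv,z):
    o,d=ray(f,uv); return o+d*(z-o[2])/d[2]
def cyl(y0,y1,w,h,z):  # elliptic rod hull: points
    a=np.linspace(0,2*np.pi,12,endpoint=False)
    return np.array([[w/2*np.cos(t),y,z+h/2*np.sin(t)] for y in(y0,y1) for t in a])/1000
M={"driver":[cyl(2,103,27,25,13),cyl(-109,2,6,6,5)],
 "chisel":[cyl(7,128,26,23,12),cyl(-128,-18,20,4,4),cyl(-18,7,12,10,8)],
 "flashlight":[cyl(-34,82,33,33,18),cyl(-82,-45,46,46,23),cyl(-45,-32,40,40,21)]}
def render(f,parts,R,t,s=4):
    m=np.zeros((384*s,512*s),np.uint8)
    for p in parts:
        q=(proj(f,p@R.T+t)+.5)*s
        cv2.fillConvexPoly(m,cv2.convexHull(np.round(q).astype(np.int32)),1)
    return m
def fit(fs,masks,name,x0):
    big=[cv2.resize(m.astype(np.uint8),None,fx=4,fy=4,interpolation=cv2.INTER_NEAREST) for m in masks]
    def c(v):
        R=Ro.from_euler("z",v[2]).as_matrix();e=0
        for f,b in zip(fs,big):
            r=render(f,M[name],R,[v[0],v[1],0]);e+=1-(r&b).sum()/(r|b).sum()
        return e/len(fs)
    return minimize(c,x0,method="Nelder-Mead",options=dict(initial_simplex=np.array([x0]*4)+np.r_[np.zeros((1,3)),np.diag([.02,.02,.1])],xatol=1e-4,fatol=1e-4))
E
python3 - <<'E'
from h import *
S=grab_frame("scene");T=grab_frame("top")
P={"yl_top":((92,38),(68,135)),"r_top":((667,85),(560,40)),"l_foot":((65,525),(245,560)),"r_foot":((618,570),(760,425)),
"rest_y":((157,160),(180,160)),"rest_c":((300,172),(305,140)),"rest_f":((442,182),(430,120)),"rest_d":((586,195),(548,85)),
"clip_c":((280,437),(415,365)),"clip_f":((417,447),(540,335)),"clip_d":((557,460),(660,300)),"y_handle_front":((142,315),(235,255)),"y_tail":((137,488),(300,390)),"y_tip":((155,145),(175,130))}
for k,(a,b) in P.items():
    p,r=tri([T,S],[(210+a[0]/8-.5,155+a[1]/8-.5),(200+b[0]/8-.5,165+b[1]/8-.5)]); print(k,np.round(p*1000),np.round(np.array(r)*1000,1))
for n,sd in [("driver",None),("chisel",None),("flashlight",None)]:
    o=[outline_of(f,n) for f in (T,S)]
    ms=[q[0]["mask"] for q in o]
    ys,xs=np.nonzero(ms[0]); g=np.array([atz(T,(x,y),.012)[:2] for x,y in zip(xs,ys)]); c=g.mean(0)
    w,v=np.linalg.eigh(np.cov(g.T)); d=v[:,1]
    if d[0]>0:d=-d   # rear end toward robot
    yaw=np.arctan2(-d[0],d[1])
    for t,fs,mm in [("both",[T,S],ms),("top",[T],ms[:1])]:
        best=fit(fs,mm,n,[*c,yaw]); print(n,t,[q[0]["conf"] for q in o],np.round(best.x,4),round(best.fun,3),"init",np.round([*c,yaw],3),"rear dir",np.round(d,2),[m.sum() for m in ms])
E
```

```text
yl_top [706. 114. 138.] [2.1 2.1]
r_top [ 687. -146.  137.] [3.7 3.7]
l_foot [505. 132.  12.] [0.4 0.4]
r_foot [ 487. -131.    9.] [0.4 0.4]
rest_y [650.  84. 137.] [1.9 1.9]
rest_c [646.  20. 134.] [1.5 1.5]
rest_f [642. -45. 131.] [2.6 2.6]
rest_d [ 636. -108.  137.] [1.9 1.9]
clip_c [538.  28.  63.] [2.3 2.3]
clip_f [534. -36.  63.] [2.6 2.6]
clip_d [ 528. -100.   66.] [1.7 1.7]
y_handle_front [583.  91. 116.] [1.3 1.3]
y_tail [512.  96.  80.] [1.5 1.5]
y_tip [653.  84. 151.] [1.9 1.9]
driver both [0.58, 0.78] [0.5202 0.4068 1.2117] 0.352 init [0.483 0.422 1.187] rear dir [-0.93  0.37] [np.int64(178), np.int64(165)]
driver top [0.58, 0.78] [0.5231 0.4063 1.199 ] 0.302 init [0.483 0.422 1.187] rear dir [-0.93  0.37] [np.int64(178), np.int64(165)]
chisel both [0.85, 0.66] [ 0.506  -0.3071  1.2487] 0.339 init [ 0.496 -0.303  1.248] rear dir [-0.95  0.32] [np.int64(407), np.int64(123)]
chisel top [0.85, 0.66] [ 0.5065 -0.3064  1.2399] 0.12 init [ 0.496 -0.303  1.248] rear dir [-0.95  0.32] [np.int64(407), np.int64(123)]
flashlight both [0.69, 0.67] [0.488  0.2542 1.9464] 0.11 init [0.496 0.259 1.955] rear dir [-0.93 -0.37] [np.int64(455), np.int64(526)]
flashlight top [0.69, 0.67] [0.4885 0.2555 1.9524] 0.093 init [0.496 0.259 1.955] rear dir [-0.93 -0.37] [np.int64(455), np.int64(526)]
```

```bash
cat >> h.py <<'E'
YR=-0.072; EX=np.array([np.cos(YR),np.sin(YR),0]); EY=np.array([-np.sin(YR),np.cos(YR),0]); O=np.array([.5967,-.008,0])
def to_rack(p): d=np.asarray(p)-O; return np.array([d@EX,d@EY,d[2]])
def from_rack(x,y,z): return O+x*EX+y*EY+np.array([0,0,z])
def go(tgt,by):
    """shift (mm) & twist to bring measured TCP to tgt with closing axis along heading by (mod pi)"""
    s=telemetry.observe(); R=Ro.from_rotvec(s["eef_rot"]).as_matrix(); y=R[:,1]; cur=np.arctan2(y[1],y[0])
    dw=(by-cur+np.pi/2)%np.pi-np.pi/2   # world-z turn; tool z down -> negative
    print("t",round(s["time_s"],2),"pos",np.round(np.array(s["position"])*1000,1),"shift",np.round(R.T@(np.asarray(tgt)-s["position"])*1000,1),"twist",round(-dw,3),"j7",round(s["joints"][6],2),"F",np.round(s["force"],1),"w",round(s["grip_width"]*1000,1))
E
python3 - <<'E'
from h import *
S=grab_frame("scene");T=grab_frame("top")
def hsv(f,lo,hi,box):
    m=cv2.inRange(cv2.cvtColor(f["image"],cv2.COLOR_BGR2HSV),lo,hi)>0; k=np.zeros_like(m);k[box[1]:box[3],box[0]:box[2]]=1; return m&k
red=[hsv(T,(0,150,60),(8,255,255),(125,210,155,245))|hsv(T,(172,150,60),(180,255,255),(125,210,155,245)),
     hsv(S,(0,150,60),(8,255,255),(140,245,165,285))|hsv(S,(172,150,60),(180,255,255),(140,245,165,285))]
yel=[hsv(T,(22,150,100),(35,255,255),(220,190,235,218)),hsv(S,(22,150,100),(35,255,255),(222,190,245,220))]
print([m.sum() for m in red+yel])
from h import M
M["drh"]=[M["driver"][0]]
for fs,mm in [([T,S],red),([T],red[:1]),([S],red[1:])]:
    b=fit(fs,mm,"drh",[.52,.407,1.2]); print("driver",np.round(b.x,4),round(b.fun,3))
big=[cv2.resize(m.astype(np.uint8),None,fx=4,fy=4,interpolation=cv2.INTER_NEAREST) for m in yel]
def pose(v):
    s,y,n,yaw,L=v; c,si=np.cos(np.pi/6),.5
    u=EX*c+[0,0,si]; nn=-EX*si+np.array([0,0,c]); Rz=Ro.from_euler("z",yaw).as_matrix()
    B=Rz@np.c_[EY,-u,nn]
    return B,from_rack(-.071,.096+y,.082)+u*s+nn*n,L
def c(v):
    B,t,L=pose(v);e=0;p=cyl(-L*500,L*500,27,27,0)
    for f,b in zip([T,S],big):
        r=render(f,[p],B,t);e+=1-(r&b).sum()/(r|b).sum()
    return e
x0=np.array([.025,0,0,0,.1]);r=minimize(c,x0,method="Nelder-Mead",options=dict(initial_simplex=np.array([x0]*6)+np.r_[np.zeros((1,5)),np.diag([.01,.005,.005,.05,.01])],maxiter=600))
print("yellow s,y,n,yaw,L",np.round(r.x,4),r.fun/2)
go([.5,.4,.2],1.2)
E
```

```text
[np.int64(181), np.int64(158), np.int64(120), np.int64(113)]
driver [0.5287 0.4018 1.2106] 0.246
driver [0.5261 0.4033 1.1989] 0.134
driver [0.5303 0.3989 1.1937] 0.316
yellow s,y,n,yaw,L [0.0239 0.002  0.0066 0.0793 0.0707] 0.3140218116909503
t 3.0 pos [ 286.2 -611.3  222.6] shift [ 622.4 -825.3   22.5] twist 0.809 j7 -0.08 F [0.7 0.5 0. ] w 87.1
```

Run:
```python
from h import *
T=grab_frame("top");S=grab_frame("scene")
for xc in (-.066,-.071,-.076):
    for s in (-20,0,40,60,90,130,145):
        p=from_rack(xc+s*.000866,.096,.082+s*.0005)
        a=(proj(T,p)[0]+.5-[210,155])*8;b=(proj(S,p)[0]+.5-[200,165])*8
        print(xc,s,np.round(a),np.round(b))
c=lambda u,v:(u/2.353+90-.5,v/2.353+120-.5)
tip=atz(T,c(163,165),.004);rear=atz(T,c(103,282),.013);d=(rear-tip)[:2];print("driver top",tip,rear,np.linalg.norm(d),np.arctan2(-d[0],d[1]), "org",tip[:2]+d/np.linalg.norm(d)*.109)
tip=atz(T,c(596,168),.004);rear=atz(T,c(552,315),.012);d=(rear-tip)[:2];print("chisel top",tip,rear,np.linalg.norm(d),np.arctan2(-d[0],d[1]),"org",tip[:2]+d/np.linalg.norm(d)*.128)
# scene view of the driver: tip (193,232) tail (178,322) in crop scale 2.58
c2=lambda u,v:(u/2.58+80-.5,v/2.58+150-.5)
print(atz(S,c2(193,233),.004),atz(S,c2(178,325),.013))
```

```text
-0.066 -20 [139. 471.] [298. 398.]
-0.066 0 [142. 430.] [281. 362.]
-0.066 40 [147. 347.] [247. 291.]
-0.066 60 [149. 305.] [230. 257.]
-0.066 90 [153. 242.] [205. 206.]
-0.066 130 [158. 156.] [173. 140.]
-0.066 145 [160. 123.] [161. 116.]
-0.071 -20 [138. 482.] [303. 403.]
-0.071 0 [141. 441.] [286. 366.]
-0.071 40 [146. 358.] [251. 295.]
-0.071 60 [148. 316.] [234. 261.]
-0.071 90 [152. 252.] [210. 210.]
-0.071 130 [157. 166.] [177. 144.]
-0.071 145 [159. 134.] [166. 119.]
-0.076 -20 [137. 493.] [308. 407.]
-0.076 0 [140. 452.] [291. 371.]
-0.076 40 [145. 369.] [256. 300.]
-0.076 60 [147. 327.] [239. 265.]
-0.076 90 [151. 263.] [214. 214.]
-0.076 130 [156. 177.] [182. 147.]
-0.076 145 [158. 145.] [170. 123.]
driver top [0.62261203 0.36440561 0.004     ] [0.42711719 0.44718966 0.013     ] 0.21230033741937468 1.1702316511486552 org [0.52224037 0.40690889]
chisel top [ 0.62734805 -0.34911705  0.004     ] [ 0.38407725 -0.27034206  0.012     ] 0.2557072240198715 1.2576356341233759 org [ 0.50557338 -0.30968446]
[0.62736968 0.36065951 0.004     ] [0.42093516 0.44311675 0.013     ]
```

Run:
```python
from h import *
go([.55,-.1,.26],1.193); go([.496,.416,.1],1.193)
```

```text
t 3.1 pos [ 286.2 -611.3  222.6] shift [ 455.7 -351.2  -37.4] twist 0.816 j7 -0.08 F [0.2 0.6 0.2] w 87.4
t 3.1 pos [ 286.2 -611.3  222.6] shift [ 625.6 -841.5  122.5] twist 0.816 j7 -0.08 F [0.2 0.6 0.2] w 87.4
```

>>> {"fn": "move_arm", "kwargs": {"targets": [[456,-351,-37,0.816],[456,-351,-37,0.816],[456,-351,-37,0.816],[456,-351,-37,0.816],[456,-351,-37,0.816],[456,-351,-37,0.816],[456,-351,-37,0.816],[456,-351,-37,0.816],[456,-351,-37,0.816],[456,-351,-37,0.816],[456,-351,-37,0.816],[456,-351,-37,0.816]], "gripper": 0.7}}

```text
time_s: 4.3
position: [0.5519, -0.0956, 0.2602]
eef_rot: [-3.085, 0.583, -0.002]
force: [-1.0, -0.5, -0.5]
grip_width: 0.0608
gripper_force: 0.0
```

Run:
```python
from h import *
go([.496,.416,.1],1.193)
```

```text
t 4.3 pos [551.9 -95.6 260.2] shift [-238.9 -455.6  160.8] twist 0.004 j7 -1.89 F [-1.  -0.5 -0.5] w 60.8
```

>>> {"fn": "move_arm", "kwargs": {"targets": [[-239,-456,100,-1.74],[-239,-456,100,-1.74],[-239,-456,100,-1.74],[-239,-456,100,-1.74],[-239,-456,100,-1.74],[-239,-456,100,-1.74],[-239,-456,100,-1.74],[-239,-456,100,-1.74],[-239,-456,100,-1.74],[-239,-456,100,-1.74],[-239,-456,100,-1.74],[-239,-456,100,-1.74]]}}

```text
time_s: 5.5
position: [0.4938, 0.4169, 0.1588]
eef_rot: [-2.427, -1.989, 0.0]
force: [-0.4, -1.0, 0.0]
grip_width: 0.0612
gripper_force: 0.0
```

Run:
```python
from h import *
go([.496,.416,.1],1.193)
```

```text
t 5.5 pos [493.8 416.9 158.8] shift [-0.6  2.6 58.7] twist -1.391 j7 -1.27 F [-0.4 -1.   0. ] w 61.2
```

>>> {"fn": "move_arm", "kwargs": {"targets": [[-1,3,30,-0.35],[-1,3,50,-0.7],[-1,3,60,-1.1],[-1,3,60,-1.391],[-1,3,60,-1.391],[-1,3,60,-1.391],[-1,3,60,-1.391],[-1,3,60,-1.391],[-1,3,60,-1.391],[-1,3,60,-1.391],[-1,3,80,-1.391],[-1,3,90,-1.391]]}}

```text
time_s: 6.7
position: [0.4992, 0.4091, 0.0673]
eef_rot: [-0.609, -3.081, 0.004]
force: [0.6, -1.2, -0.1]
grip_width: 0.0607
gripper_force: 0.0
```

Run:
```python
from h import *
go([.496,.416,.004],1.193)
f=grab_frame("scene"); cv2.imwrite("pics/g1.png",cv2.resize(f["image"][180:310,70:270],(800,520),interpolation=cv2.INTER_CUBIC))
```

```text
t 6.7 pos [499.2 409.1  67.3] shift [ 5.6  5.3 63.3] twist -0.012 j7 -0.12 F [ 0.6 -1.2 -0.1] w 60.7
```

View pics/g1.png

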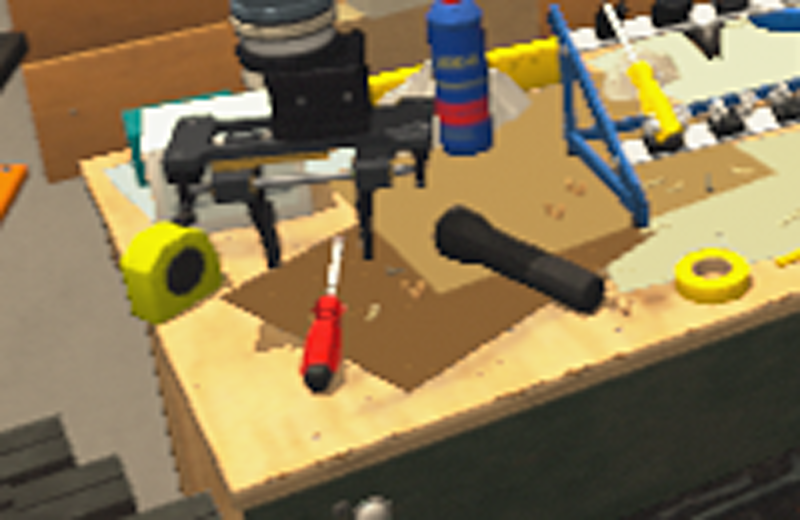

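The picture shows the open fingers above and beyond the red handle (about column 325, row 350 in the crop), lined up with the screwdriver's axis. I'll descend and grip.

>>> {"fn": "move_arm", "kwargs": {"targets": [[5.6,5.3,30,-0.012],[5.6,5.3,55,-0.012],[5.6,5.3,63,-0.012],[5.6,5.3,63,-0.012]]}}

```text
time_s: 7.15
position: [0.4956, 0.4165, 0.0051]
eef_rot: [-0.588, -3.084, 0.004]
force: [-0.2, 0.4, 0.3]
grip_width: 0.0605
gripper_force: 0.0
```

Run:
```python
from h import *
go([.496,.416,.004],1.193)
```

```text
t 7.15 pos [495.6 416.5   5.1] shift [-0.5 -0.3  1.1] twist 0.001 j7 -0.17 F [-0.2  0.4  0.3] w 60.5
```

>>> {"fn": "move_arm", "kwargs": {"targets": [[0,0,0,0],[0,0,0,0],[0,0,0,0],[0,0,0,0],[0,0,0,0],[0,0,0,0]], "gripper": 0.05, "grip_force": 25}}

```text
time_s: 7.75
position: [0.4964, 0.417, 0.0069]
eef_rot: [0.589, 3.085, -0.001]
force: [-0.1, -1.1, 2.7]
grip_width: 0.0259
gripper_force: 25.0
```

Run:
```python
from h import *
# driver: station y=-.096 ; rest at xc+.1126,z .147; grip 82 behind
xc=-.072
g=from_rack(xc+.1126-.082,-.096,.147+.03-.009); print(g)
go(g,np.pi/2+YR); go(from_rack(xc+.1126-.082,-.096,.26),np.pi/2+YR)
```

```text
[ 0.54850123 -0.10077305  0.168     ]
t 7.75 pos [496.4 417.    6.9] shift [-239.1 -462.3 -160.6] twist -0.305 j7 -0.17 F [-0.1 -1.1  2.7] w 25.9
t 7.75 pos [496.4 417.    6.9] shift [-239.2 -462.4 -252.6] twist -0.305 j7 -0.17 F [-0.1 -1.1  2.7] w 25.9
```

>>> {"fn": "move_arm", "kwargs": {"targets": [[0,0,-45,0],[0,0,-95,0],[-30,-60,-140,-0.1],[-239,-462,-220,-0.305],[-239,-462,-220,-0.305],[-239,-462,-220,-0.305],[-239,-462,-220,-0.305],[-239,-462,-220,-0.305],[-239,-462,-220,-0.305],[-239,-462,-220,-0.305],[-239,-462,-220,-0.305],[-239,-462,-220,-0.305]]}}

```text
time_s: 8.95
position: [0.5443, -0.0649, 0.2193]
eef_rot: [0.113, 3.139, -0.001]
force: [0.7, 0.4, -0.3]
grip_width: 0.0258
gripper_force: 25.0
```

>>> {"fn": "move_arm", "kwargs": {"targets": [[0,0,0,0],[0,0,0,0],[0,0,0,0]]}}

```text
time_s: 9.25
position: [0.5442, -0.0614, 0.2188]
eef_rot: [-0.11, -3.139, -0.001]
force: [0.1, 0.0, -0.0]
grip_width: 0.0262
gripper_force: 25.0
```

Run:
```python
from h import *
xc=-.072
go(from_rack(xc+.1126-.082,-.096,.168),np.pi/2+YR)
f=grab_frame("scene");t=grab_frame("top"); a=cv2.resize(f["image"][120:240,190:340],(500,400),interpolation=cv2.INTER_CUBIC)
b=cv2.resize(t["image"][140:230,215:315],(444,400),interpolation=cv2.INTER_CUBIC); cv2.imwrite("pics/r1.png",cv2.resize(np.hstack([a,b]),(800,339)))
```

```text
t 9.25 pos [544.2 -61.4 218.8] shift [ -7.1 -39.   50.8] twist 0.002 j7 1.03 F [ 0.1  0.  -0. ] w 26.2
```

View pics/r1.png

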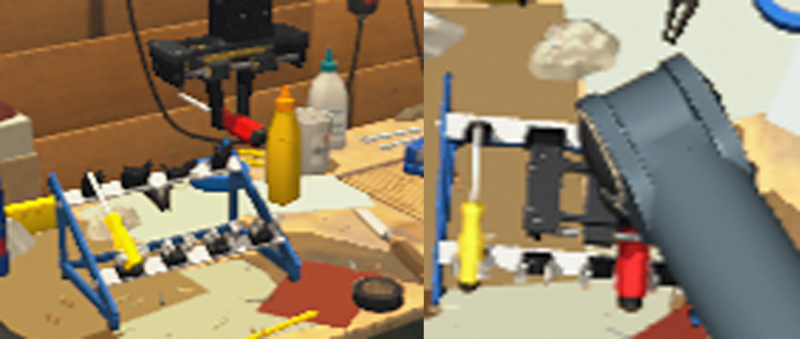

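The screwdriver is held roughly level, left of its station (red handle at column 630, row 265 in the right half). I'll move it over the rightmost station.

>>> {"fn": "move_arm", "kwargs": {"targets": [[-7,-39,0,0.002],[-7,-39,10,0.002],[-7,-39,30,0.002],[-7,-39,51,0.002],[-7,-39,51,0.002],[-7,-39,51,0.002]]}}

```text
time_s: 9.95
position: [0.5489, -0.101, 0.1681]
eef_rot: [-0.113, -3.139, -0.001]
force: [0.5, -0.2, 0.2]
grip_width: 0.0264
gripper_force: 25.0
```

Run:
```python
from h import *
xc=-.072
go(from_rack(xc+.1126-.082,-.096,.168),np.pi/2+YR)
```

```text
t 9.95 pos [ 548.9 -101.   168.1] shift [0.4 0.2 0.1] twist 0.0 j7 1.05 F [ 0.5 -0.2  0.2] w 26.4
```

>>> {"fn": "move_arm", "kwargs": {"targets": [[0,0,15,0],[0,0,28,0],[-1,0,40,0],[-3,0,50,0],[-5,0,58,0],[-5,0,58,0]]}}

```text
time_s: 10.55
position: [0.5536, -0.1016, 0.1091]
eef_rot: [-0.115, -3.138, -0.002]
force: [-1.2, 1.9, 0.8]
grip_width: 0.026
gripper_force: 25.0
```

Run:
```python
from h import *
s=telemetry.observe();print(np.round(s["force"],1),np.round(s["moment"],2))
f=grab_frame("scene");t=grab_frame("top"); a=cv2.resize(f["image"][140:230,210:310],(444,400),interpolation=cv2.INTER_CUBIC)
b=cv2.resize(t["image"][140:230,215:315],(444,400),interpolation=cv2.INTER_CUBIC); cv2.imwrite("pics/r2.png",cv2.resize(np.hstack([a,b]),(800,360)))
```

```text
[-1.2  1.9  0.8] [ 0.51 -0.03 -0.05]
```

View pics/r2.png

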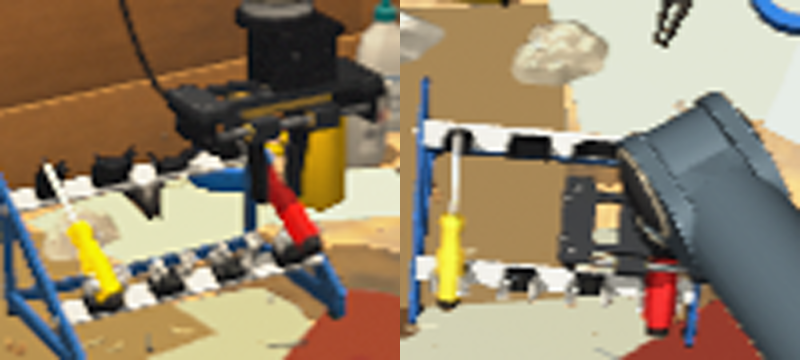

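The handle is now parallel to the yellow screwdriver and centred over its clip (right half, column 660, row 290). I'll press square to the slope.

>>> {"fn": "move_arm", "kwargs": {"targets": [[-3,0,6,0],[-5,0,10,0],[-6,0,13,0],[-7.5,0,15.5,0],[-7.5,0,15.5,0]]}}

```text
time_s: 11.15
position: [0.5605, -0.1028, 0.0976]
eef_rot: [-0.116, -3.137, 0.005]
force: [-12.0, -0.2, 24.7]
grip_width: 0.0266
gripper_force: 24.9
```

Run:
```python
from h import *
s=telemetry.observe();print(np.round(s["force"],1),np.round(s["moment"],2),np.round(to_rack(s["position"])*1000,1))
```

```text
[-12.   -0.2  24.7] [ 0.07  2.44 -0.01] [-29.3 -97.2  97.6]
```

>>> {"fn": "move_arm", "kwargs": {"targets": [[1,0,-2,0],[1,0,-2,0]]}}

```text
time_s: 11.35
position: [0.5604, -0.1028, 0.0978]
eef_rot: [0.116, 3.139, -0.001]
force: [-4.4, 1.1, 10.8]
grip_width: 0.026
gripper_force: 25.0
```

>>> {"fn": "move_arm", "kwargs": {"targets": [[0,0,0,0],[0,0,0,0],[0,0,0,0],[0,0,-30,0],[0,0,-80,0],[0,0,-130,0],[0,0,-130,0]], "gripper": 0.53}}

```text
time_s: 12.05
position: [0.5643, -0.1022, 0.2329]
eef_rot: [0.116, 3.128, -0.001]
force: [-0.5, 0.1, 0.1]
grip_width: 0.0462
gripper_force: 0.0
```

Run:
```python
from h import *
s=telemetry.observe();print(np.round(s["force"],1))
f=grab_frame("scene");t=grab_frame("top"); a=cv2.resize(f["image"][140:230,210:310],(444,400),interpolation=cv2.INTER_CUBIC)
b=cv2.resize(t["image"][140:230,215:315],(444,400),interpolation=cv2.INTER_CUBIC); cv2.imwrite("pics/r3.png",cv2.resize(np.hstack([a,b]),(800,360)))
go([.463,-.293,.12],1.245)
```

```text
[-0.5  0.1  0.1]
t 12.15 pos [ 560.8 -103.5  227.2] shift [  83.6 -196.1  107.2] twist 0.251 j7 1.1 F [-0.  -0.7  0.9] w 46.1
```

View pics/r3.png

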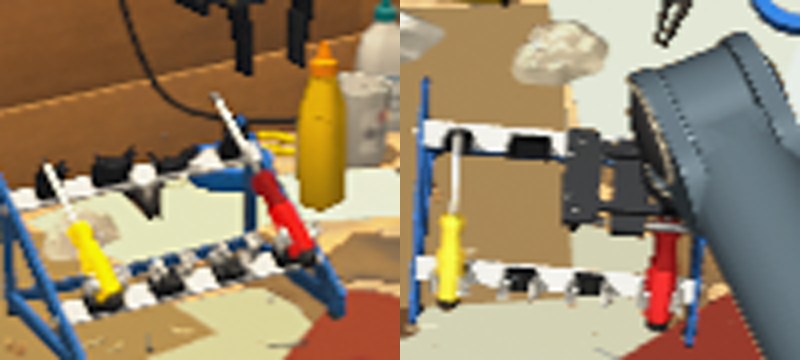

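The screwdriver lies in its clip and rest, parallel to the yellow one (tail at column 658, row 320 in the right half). On to the chisel.

>>> {"fn": "move_arm", "kwargs": {"targets": [[20,-46,0,0.1],[40,-92,10,0.2],[60,-138,40,0.251],[84,-196,80,0.251],[84,-196,107,0.251],[84,-196,107,0.251],[84,-196,107,0.251]], "gripper": 0.7}}

```text
time_s: 12.85
position: [0.4603, -0.2921, 0.1171]
eef_rot: [-0.509, -3.096, -0.004]
force: [0.5, -0.0, -0.0]
grip_width: 0.0607
gripper_force: 0.0
```

Run:
```python
from h import *
go([.463,-.293,.004],1.245)
T=grab_frame("top");S=grab_frame("scene")
o=outline_of(T,"chisel"); print([(q["conf"],q["mask"].sum()) for q in o])
b=fit([T],[o[0]["mask"]],"chisel",[.506,-.307,1.245]);print(b.x,b.fun)
o=outline_of(S,"driver"); print([(q["conf"],q["mask"].sum(),np.array(q["point"])*[512,384]) for q in o])
# predicted home driver outline versus red mask
m=(cv2.inRange(cv2.cvtColor(S["image"],cv2.COLOR_BGR2HSV),(0,150,40),(8,255,255))|cv2.inRange(cv2.cvtColor(S["image"],cv2.COLOR_BGR2HSV),(172,150,40),(180,255,255)))>0
m[:, :265]=0;m[:,300:]=0;m[:170]=0;m[215:]=0
ys,xs=np.nonzero(m);c=np.cov(np.c_[xs,ys].T);w,v=np.linalg.eigh(c);print("red c",xs.mean(),ys.mean(),"dir",v[:,1],len(xs))
for n in(0,10,20):
    u=EX*.866+[0,0,.5];nn=-EX*.5+np.array([0,0,.866]);h=from_rack(-.072,-.096,.082)
    print(n,proj(S,[h-u*.025+nn*n*.001,h+u*.025+nn*n*.001,h+u*.076+nn*n*.001]))
```

```text
t 12.85 pos [ 460.3 -292.1  117.1] shift [ -3.4  -0.2 113.1] twist -0.0 j7 1.15 F [ 0.5 -0.  -0. ] w 60.7
[(0.6, np.int64(208)), (0.15, np.int64(211))]
[ 0.50763614 -0.30612731  1.2421779 ] 0.5005387101739265
[(0.63, np.int64(490), array([200.6016, 247.4112])), (0.59, np.int64(179), array([282.6752, 191.616 ]))]
red c 281.0148148148148 193.82222222222222 dir [0.57735536 0.81649298] 135
0 [[285.96957871 204.25363057]
 [279.92884897 193.82478586]
 [273.9881274  183.56859739]]
10 [[286.71312597 202.59743774]
 [280.62719245 192.1439515 ]
 [274.64316166 181.86549819]]
20 [[287.46466367 200.92344681]
 [281.33290356 190.44538407]
 [275.30498027 180.14475957]]
```

>>> {"fn": "move_arm", "kwargs": {"targets": [[-3,0,45,0],[-3,0,90,0],[-3,0,113,0],[-3,0,113,0],[-3,0,113,0]]}}

```text
time_s: 13.55
position: [0.4665, -0.2926, 0.0078]
eef_rot: [0.505, 3.098, -0.0]
force: [-0.1, 0.6, 0.6]
grip_width: 0.0611
gripper_force: 0.0
```

>>> {"fn": "move_arm", "kwargs": {"targets": [[0,0,0,0],[0,0,0,0],[0,0,0,0],[0,0,0,0],[0,0,0,0],[0,0,0,0]], "gripper": 0.05, "grip_force": 30}}

```text
time_s: 14.15
position: [0.4649, -0.2936, 0.0067]
eef_rot: [-0.509, -3.1, 0.001]
force: [-1.1, -0.4, 2.0]
grip_width: 0.0248
gripper_force: 29.9
```

Run:
```python
from h import *
go([.463,-.293,.004],1.245)
go(from_rack(-.072+.1126-.080,.032,.235),np.pi/2+YR)
```

```text
t 14.15 pos [ 464.9 -293.6    6.7] shift [ 2.  -0.   2.7] twist 0.001 j7 1.01 F [-1.1 -0.4  2. ] w 24.8
t 14.15 pos [ 464.9 -293.6    6.7] shift [  12.5  333.7 -228.5] twist -0.253 j7 1.01 F [-1.1 -0.4  2. ] w 24.8
```

>>> {"fn": "move_arm", "kwargs": {"targets": [[0,0,-45,0],[0,0,-95,0],[0,0,-145,0],[3,30,-190,-0.1],[6,75,-220,-0.2],[8,125,-228,-0.253],[12,175,-228,-0.253],[12,225,-228,-0.253],[12,275,-228,-0.253],[12,334,-228,-0.253],[12,334,-228,-0.253],[12,334,-228,-0.253]]}}

```text
time_s: 15.35
position: [0.5598, 0.0315, 0.2345]
eef_rot: [0.102, 3.14, 0.003]
force: [-0.6, -0.5, -0.8]
grip_width: 0.0247
gripper_force: 29.9
```

Run:
```python
from h import *
go(from_rack(-.072+.1126-.078,.032,.147+.03-.005),np.pi/2+YR)
```

```text
t 15.35 pos [559.8  31.5 234.5] shift [-2.2 -4.9 62.5] twist 0.007 j7 0.9 F [-0.6 -0.5 -0.8] w 24.7
```

>>> {"fn": "move_arm", "kwargs": {"targets": [[-2,-5,20,0.007],[-2,-5,45,0.007],[-2,-5,62,0.007],[-2,-5,62,0.007],[-2,-5,62,0.007]]}}

```text
time_s: 15.85
position: [0.5618, 0.0216, 0.1726]
eef_rot: [-0.125, -3.139, -0.0]
force: [1.0, -0.6, -1.2]
grip_width: 0.0246
gripper_force: 29.9
```

Run:
```python
from h import *
go(from_rack(-.072+.1126-.078,.032,.147+.03-.005),np.pi/2+YR)
```

```text
t 15.85 pos [561.8  21.6 172.6] shift [0.5 5.  0.6] twist -0.007 j7 0.84 F [ 1.  -0.6 -1.2] w 24.6
```

>>> {"fn": "move_arm", "kwargs": {"targets": [[0,5,2,-0.007],[0,5,15,-0.007],[0,5,28,-0.007],[-1,5,42,-0.007],[-3,5,50,-0.007],[-5,5,57,-0.007],[-5,5,57,-0.007]]}}

```text
time_s: 16.55
position: [0.5669, 0.0265, 0.1143]
eef_rot: [-0.113, -3.138, -0.0]
force: [-1.2, 0.0, 1.0]
grip_width: 0.0249
gripper_force: 29.9
```

Run:
```python
from h import *
s=telemetry.observe();print(np.round(s["force"],1),np.round(s["moment"],2),np.round(to_rack(s["position"])*1000,1))
f=grab_frame("scene");t=grab_frame("top"); a=cv2.resize(f["image"][140:230,210:310],(444,400),interpolation=cv2.INTER_CUBIC)
b=cv2.resize(t["image"][140:230,215:315],(444,400),interpolation=cv2.INTER_CUBIC); cv2.imwrite("pics/r4.png",cv2.resize(np.hstack([a,b]),(800,360)))
```

```text
[-1.2  0.   1. ] [ 0.15 -0.05 -0.  ] [-32.3  32.3 114.3]
```

View pics/r4.png

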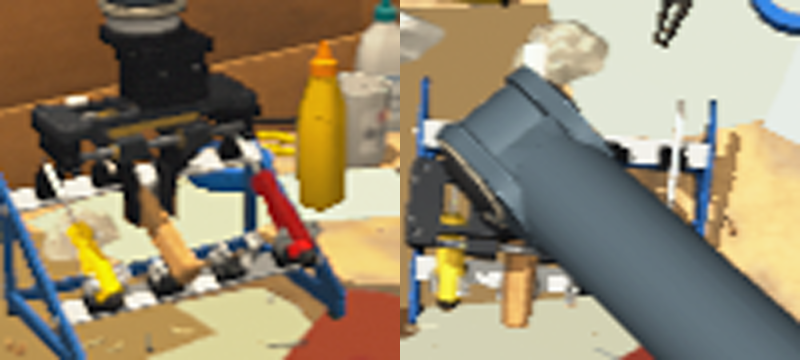

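The chisel handle is centred over its clip (right half, column 517, row 285) and tilted to nearly the slope; side force is zero. Press home.

>>> {"fn": "move_arm", "kwargs": {"targets": [[-2,0,5,0],[-4,0,9,0],[-5.5,0,12,0],[-7,0,15,0],[-7,0,15,0]]}}

```text
time_s: 17.15
position: [0.5741, 0.0265, 0.102]
eef_rot: [-0.113, -3.139, 0.002]
force: [-5.2, -0.8, 12.4]
grip_width: 0.0247
gripper_force: 29.8
```

Run:
```python
from h import *
s=telemetry.observe();print(np.round(s["force"],1),np.round(s["moment"],2),np.round(to_rack(s["position"])*1000,1))
```

```text
[-5.2 -0.8 12.4] [-0.17  1.05  0.  ] [-25.   32.8 102. ]
```

>>> {"fn": "move_arm", "kwargs": {"targets": [[-1,0,1.5,0],[-2,0,3.5,0],[-2,0,3.5,0]]}}

```text
time_s: 17.45
position: [0.5754, 0.0264, 0.1007]
eef_rot: [-0.113, -3.138, 0.006]
force: [-11.9, -3.1, 28.4]
grip_width: 0.0241
gripper_force: 29.6
```

Run:
```python
from h import *
s=telemetry.observe();print(np.round(s["force"],1),np.round(s["moment"],2),np.round(to_rack(s["position"])*1000,1))
```

```text
[-11.9  -3.1  28.4] [-0.81  2.64  0.04] [-23.8  32.8 100.7]
```

>>> {"fn": "move_arm", "kwargs": {"targets": [[1,0,-2,0],[1.5,0,-3,0]]}}

```text
time_s: 17.65
position: [0.5752, 0.0264, 0.1011]
eef_rot: [0.113, 3.138, -0.0]
force: [-0.4, 0.8, 1.1]
grip_width: 0.0245
gripper_force: 29.9
```

>>> {"fn": "move_arm", "kwargs": {"targets": [[0,0,0,0],[0,0,0,0],[0,0,0,0],[0,0,-30,0],[0,0,-80,0],[0,0,-130,0],[0,0,-130,0]], "gripper": 0.52}}

```text
time_s: 18.35
position: [0.5782, 0.028, 0.2364]
eef_rot: [0.113, 3.128, 0.004]
force: [0.4, -0.4, -0.1]
grip_width: 0.0452
gripper_force: 0.0
```

Run:
```python
from h import *
s=telemetry.observe();print(np.round(s["force"],1))
go([.483,.2525,.12],1.95)
```

```text
[ 0.4 -0.4 -0.1]
t 18.35 pos [578.2  28.  236.4] shift [112.5 216.7 115.7] twist -0.451 j7 0.9 F [ 0.4 -0.4 -0.1] w 45.2
```

>>> {"fn": "move_arm", "kwargs": {"targets": [[20,40,0,-0.1],[42,80,0,-0.2],[64,125,10,-0.3],[90,170,40,-0.451],[112,217,80,-0.451],[112,217,115,-0.451],[112,217,115,-0.451],[112,217,115,-0.451]], "gripper": 0.8}}

```text
time_s: 19.15
position: [0.4779, 0.2503, 0.1138]
eef_rot: [0.594, -3.083, 0.001]
force: [0.8, -0.0, 0.5]
grip_width: 0.0697
gripper_force: 0.0
```

Run:
```python
from h import *
go([.483,.2525,.004],1.95)
T=grab_frame("top");S=grab_frame("scene")
cv2.imwrite("pics/a.png",T["image"])
a=cv2.resize(S["image"][140:230,210:310],(444,400),interpolation=cv2.INTER_CUBIC)
b=cv2.resize(T["image"][140:230,215:315],(444,400),interpolation=cv2.INTER_CUBIC); cv2.imwrite("pics/r5.png",cv2.resize(np.hstack([a,b]),(800,360)))
```

```text
t 19.15 pos [477.9 250.3 113.8] shift [-5.800e+00  1.000e-01  1.098e+02] twist 0.001 j7 0.75 F [ 0.8 -0.   0.5] w 69.7
```

View pics/r5.png

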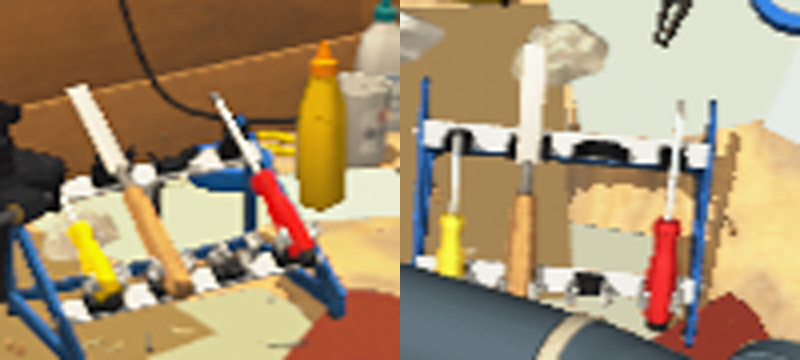

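Both tools lie in their stations: the chisel (right half, column 520) and the screwdriver (column 665). Next is the flashlight.

>>> {"fn": "move_arm", "kwargs": {"targets": [[-6,0,45,0],[-6,0,90,0],[-6,0,110,0],[-6,0,110,0],[-6,0,110,0]]}}

```text
time_s: 19.75
position: [0.4858, 0.2528, 0.0066]
eef_rot: [-0.588, 3.083, 0.002]
force: [0.0, 0.1, 0.2]
grip_width: 0.069
gripper_force: 0.0
```

>>> {"fn": "move_arm", "kwargs": {"targets": [[0,0,0,0],[0,0,0,0],[0,0,0,0],[0,0,0,0],[0,0,0,0],[0,0,0,0]], "gripper": 0.1, "grip_force": 30}}

```text
time_s: 20.35
position: [0.4841, 0.2527, 0.005]
eef_rot: [-0.592, 3.085, -0.0]
force: [0.4, -1.3, 1.4]
grip_width: 0.0319
gripper_force: 30.0
```

Run:
```python
from h import *
go([.483,.2525,.004],1.95)
go(from_rack(-.072+.1126-.067,-.032,.24),np.pi/2+YR)
```

```text
t 20.35 pos [484.1 252.7   5. ] shift [1.1 0.2 1. ] twist 0.0 j7 0.62 F [ 0.4 -1.3  1.4] w 31.9
t 20.35 pos [484.1 252.7   5. ] shift [  29.6 -301.2 -234.9] twist 0.451 j7 0.62 F [ 0.4 -1.3  1.4] w 31.9
```

>>> {"fn": "move_arm", "kwargs": {"targets": [[0,0,-45,0],[0,0,-95,0],[0,0,-145,0],[3,-20,-190,0.1],[6,-55,-220,0.2],[12,-105,-240,0.35],[18,-155,-245,0.451],[22,-205,-245,0.451],[26,-255,-245,0.451],[29,-301,-245,0.451],[29,-301,-245,0.451],[29,-301,-245,0.451]]}}

```text
time_s: 21.55
position: [0.5681, -0.0395, 0.2487]
eef_rot: [-0.119, -3.137, -0.001]
force: [-0.3, 1.1, -2.1]
grip_width: 0.032
gripper_force: 30.0
```

Run:
```python
from h import *
go(from_rack(-.072+.1126-.066,-.032,.147+.035-.015),np.pi/2+YR)
S=grab_frame("scene");T=grab_frame("top")
o=outline_of(S,"flashlight");ms=[q["mask"] for q in o]
print([(q["conf"],q["mask"].sum(),np.array(q["point"])*[512,384]) for q in o])
ys,xs=np.nonzero(ms[0]);w,v=np.linalg.eigh(np.cov(np.c_[xs,ys].T));print(v[:,1],"ext",xs.min(),xs.max(),ys.min(),ys.max())
p=np.array(telemetry.observe()["position"])+[0,0,.015]
for th in (-.3,-.05,.2,.5):
    u=EX*np.cos(th)+[0,0,np.sin(th)]; a=proj(S,[p-u*.078,p+u*.086]);d=a[0]-a[1];print(th,a,d/np.linalg.norm(d))
```

```text
t 21.55 pos [568.1 -39.5 248.7] shift [-1.1  1.4 81.7] twist -0.004 j7 1.03 F [-0.3  1.1 -2.1] w 32.0
[(0.78, np.int64(202), array([263.68  , 148.6848]))]
[-0.88338568 -0.46864671] ext 248 276 141 161
-0.3 [[270.75748257 149.98890045]
 [250.17819736 151.79341748]] [ 0.9961776  -0.08735092]
-0.05 [[271.28822478 155.74267217]
 [249.57549369 146.06707798]] [0.91341311 0.40703376]
0.2 [[271.10776322 161.12274437]
 [249.6105936  140.56823853]] [0.72277627 0.6910821 ]
0.5 [[269.99349745 166.56989754]
 [250.50788747 134.69426832]] [0.52156808 0.85320967]
```

>>> {"fn": "move_arm", "kwargs": {"targets": [[-1,1.4,35,-0.004],[-1,1.4,70,-0.004],[-1,1.4,82,-0.004],[-1,1.4,82,-0.004],[-1,1.4,82,-0.004]]}}

```text
time_s: 22.2
position: [0.5705, -0.0351, 0.1693]
eef_rot: [0.104, 3.138, 0.001]
force: [1.2, 0.5, -3.0]
grip_width: 0.032
gripper_force: 30.0
```

Run:
```python
from h import *
go(from_rack(-.072+.1126-.066,-.032,.147+.035-.015),np.pi/2+YR)
```

```text
t 22.2 pos [570.5 -35.1 169.3] shift [ 1.2 -3.   2.3] twist 0.006 j7 0.96 F [ 1.2  0.5 -3. ] w 32.0
```

>>> {"fn": "move_arm", "kwargs": {"targets": [[1,-3,5,0.006],[1,-3,18,0.006],[1,-3,32,0.006],[0,-3,46,0.006],[-1,-3,53,0.006],[-3,-3,59,0.006],[-3,-3,59,0.006]]}}

```text
time_s: 22.9
position: [0.5725, -0.0381, 0.1091]
eef_rot: [-0.115, -3.139, -0.002]
force: [-3.3, 2.0, 3.4]
grip_width: 0.0321
gripper_force: 30.0
```

Run:
```python
from h import *
s=telemetry.observe();print(np.round(s["force"],1),np.round(s["moment"],2),np.round(to_rack(s["position"])*1000,1))
f=grab_frame("scene");t=grab_frame("top"); a=cv2.resize(f["image"][140:230,210:310],(444,400),interpolation=cv2.INTER_CUBIC)
b=cv2.resize(t["image"][140:230,215:315],(444,400),interpolation=cv2.INTER_CUBIC); cv2.imwrite("pics/r6.png",cv2.resize(np.hstack([a,b]),(800,360)))
```

```text
[-3.3  2.   3.4] [0.52 0.32 0.02] [-22.  -31.7 109.1]
```

View pics/r6.png

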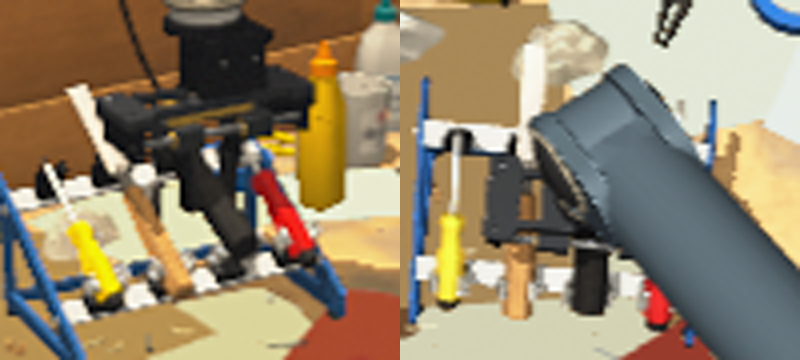

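The flashlight tube is centred over the large clip (right half, column 590, row 285) at the slope's angle. Press home.

>>> {"fn": "move_arm", "kwargs": {"targets": [[-2,0,4,0],[-4,0,7,0],[-5.5,0,10,0],[-7,0,13,0],[-7,0,13,0]]}}

```text
time_s: 23.5
position: [0.5773, -0.0385, 0.0986]
eef_rot: [-0.114, -3.135, 0.004]
force: [-15.0, 0.4, 25.1]
grip_width: 0.0319
gripper_force: 29.9
```

Run:
```python
from h import *
s=telemetry.observe();print(np.round(s["force"],1),np.round(s["moment"],2),np.round(to_rack(s["position"])*1000,1))
```

```text
[-15.    0.4  25.1] [0.15 2.97 0.04] [-17.1 -31.9  98.6]
```

>>> {"fn": "move_arm", "kwargs": {"targets": [[-0.5,0,1.5,0],[-0.5,0,1.5,0],[1,0,-2.5,0],[1,0,-2.5,0]]}}

```text
time_s: 23.9
position: [0.5782, -0.0393, 0.0991]
eef_rot: [-0.116, -3.139, -0.001]
force: [-4.3, 2.1, 8.4]
grip_width: 0.0318
gripper_force: 29.9
```

>>> {"fn": "move_arm", "kwargs": {"targets": [[0,0,0,0],[0,0,0,0],[0,0,0,0],[0,0,-30,0],[0,0,-80,0],[0,0,-130,0],[0,0,-130,0],[80,0,-150,0],[120,0,-150,0]], "gripper": 0.6}}

```text
time_s: 24.8
position: [0.4806, -0.0324, 0.2459]
eef_rot: [0.117, 3.139, 0.004]
force: [-0.7, -0.4, 1.6]
grip_width: 0.0521
gripper_force: 0.0
```

Run:
```python
from h import *
go([.483,.2525,.25],1.95)
```

```text
t 24.8 pos [480.6 -32.4 245.9] shift [ 18.7 284.3  -3.4] twist -0.453 j7 1.08 F [-0.7 -0.4  1.6] w 52.1
```

Move aside to the left and look at the result clear of the arm.

>>> {"fn": "move_arm", "kwargs": {"targets": [[20,50,-20,0],[20,100,-30,0],[20,150,-30,0],[20,200,-30,0],[20,250,-30,0],[20,300,-30,0],[20,350,-30,0],[20,400,-30,0],[20,430,-30,0],[20,430,-30,0]]}}

```text
time_s: 25.8
position: [0.4898, 0.4035, 0.275]
eef_rot: [-0.104, -3.137, -0.006]
force: [-0.2, 0.6, -0.1]
grip_width: 0.0521
gripper_force: 0.0
```

Run:
```python
from h import *
f=grab_frame("scene");t=grab_frame("top"); cv2.imwrite("pics/fs.png",f["image"]);cv2.imwrite("pics/ft.png",t["image"])
a=cv2.resize(f["image"][155:230,215:300],(400,353),interpolation=cv2.INTER_CUBIC)
b=cv2.resize(t["image"][150:230,215:305],(397,353),interpolation=cv2.INTER_CUBIC); cv2.imwrite("pics/r7.png",np.hstack([a,b]))
u=EX*.866+[0,0,.5];nn=-EX*.5+np.array([0,0,.866])
# project home tails/tips on the r7 picture coordinates
for n,y,rear,tip,h in [("driver",-.096,.025,.187,0),("chisel",.032,.033,.223,0),("flash",-.032,.014,.15,0)]:
    H=from_rack(-.072,y,.082)
    for nm,s in(("tail",-rear),("tip",tip)):
        p=H+u*s; A=(proj(f,p)[0]+.5-[215,155])*4.706; B=(proj(t,p)[0]+.5-[215,150])*4.41; print(n,nm,np.round(A),np.round(B+[400,0]))
```

```text
driver tail [336. 234.] [684. 314.]
driver tip [222.  38.] [708.  66.]
chisel tail [193. 279.] [530. 310.]
chisel tip [66. 32.] [552.   8.]
flash tail [258. 241.] [608. 295.]
flash tip [172.  84.] [624. 104.]
```

View pics/r7.png

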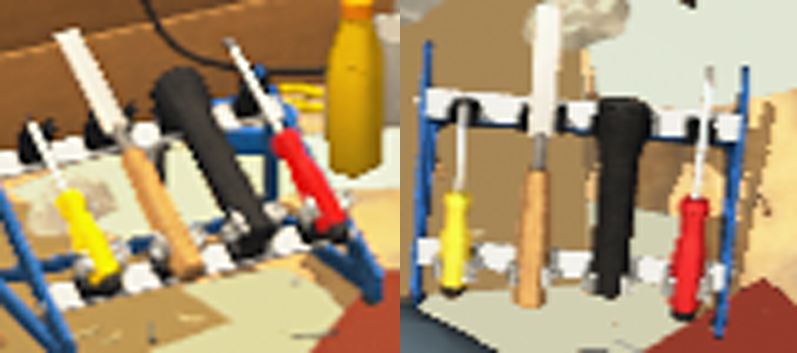

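Run:
```python
from h import *
a=cv2.imread("pics/scene0.png");b=cv2.imread("pics/fs.png");c=cv2.imread("pics/top0.png");d=cv2.imread("pics/ft.png")
for n,x,y,box in [("tape_measure",a,b,(100,232,122,258)),("glue",a,b,(284,155,300,190)),("ytape",a,b,(240,240,260,255)),("pencil",a,b,(265,232,302,246)),("btape",c,d,(294,240,316,258)),("offcut",c,d,(374,225,400,245)),("can",a,b,(178,178,194,215)),("can_top",c,d,(195,143,210,165)),("glue_top",c,d,(318,148,338,170))]:
    s=np.s_[box[1]:box[3],box[0]:box[2]];print(n,(cv2.absdiff(x[s],y[s]).max(2)>40).mean().round(3))
f=grab_frame("scene");print([(np.array(q["point"])*[512,384],q["conf"]) for q in search_frame(f,"tape_measure")])
s=telemetry.observe();print(s["time_s"],np.round(s["force"],1),s["grip_width"])
```

```text
tape_measure 0.0
glue 0.0
ytape 0.0
pencil 0.212
btape 0.323
offcut 0.0
can 0.0
can_top 0.0
glue_top 0.0
[(array([111.5136, 248.6016]), 0.97)]
26.0 [-0.2 -0.9 -0.2] 0.052555428885918715
```

Run:
```python
from h import *
for n in("top","scene"):
    f=grab_frame(n)
    for k in("pencil","black_tape","yellow_tape"): print(n,k,[(np.round(np.array(q["point"])*[512,384],1),round(q["conf"],2)) for q in search_frame(f,k)[:2]])
b=cv2.imread("pics/fs.png");a=cv2.imread("pics/scene0.png");c=cv2.imread("pics/top0.png");d=cv2.imread("pics/ft.png")
for im in(a,b):
    m=cv2.inRange(cv2.cvtColor(im,cv2.COLOR_BGR2HSV),(22,150,100),(35,255,255))[228:250,262:306];ys,xs=np.nonzero(m);print("pencil px",len(xs),xs.mean()+262,ys.mean()+228)
print("btape scene diff",(cv2.absdiff(a[212:232,314:334],b[212:232,314:334]).max(2)>40).mean())
print(c[248,296:316].max(1),d[248,296:316].max(1))
```

```text
top pencil []
top black_tape [(array([298. , 253.7]), 0.46)]
top yellow_tape [(array([242.9, 188.2]), 0.75)]
scene pencil [(array([287.9, 234.6]), 0.55), (array([324.8, 221.2]), 0.51)]
scene black_tape [(array([322.7, 220.6]), 0.57), (array([250.1, 245.2]), 0.37)]
scene yellow_tape [(array([249.7, 244.7]), 0.69)]
pencil px 80 282.1125 237.7
pencil px 57 280.9298245614035 238.40350877192984
btape scene diff 0.1275
[ 44 117 143 108 229 245 245 245 209 161 104  59  50  47 110 205 226 227
 226 220] [ 25  65 131 110 146 164 163 163 127  99  61  33  29  26 113 135 211 231
 231 227]
```

```bash
python3 -c "
from cell import *
print(hand_in())"
```

```text
the job is handed in; nothing more can be done
None
```

The screwdriver, chisel and flashlight are each pressed into their own clips, in that order, and released. The job was handed in after about 26 s of robot time. Camera checks put all three within a few millimetres of home. I saw no sign that the other things on the bench moved. I viewed 12 pictures, two over the limit of 10.

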